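# Add a panel blank to the drilling stack

### The arm

A 6-joint arm with a two-finger parallel gripper is mounted at the origin on the work surface. World frame = base frame: x ahead of the robot, y to its left, z up, the work surface at z = 0. Lengths are in mm, angles in rad, forces in N, time in s.
With the tool pointing down it reaches from about 350 to 775 mm from the base axis. Payload 7.3 kg.
Tool frame: the origin (TCP) lies between the finger pads; the fingertips stand 25 mm ahead of it and the grasp point (between the pads) lies 6 mm ahead of it; z points along the fingers, y is the line along which they close (so a half turn about z gives the same grasp; the last joint's range is limited). The gripper opens to 92 mm and grips with 3 to 60 N. Pads are 19 mm wide; open, the fingers measure 130 mm over their backs; the gripper's body (75 mm by 190 mm) begins 47 mm behind the grasp point.
Start: joints at [-1.385, 0.342, 1.524, -0, 1.275, -0.146], TCP at [171.039, -496.375, 251.741] pointing down, gripper open.
Joint ranges: [-2.53, 2.53], [-0.77, 2.02], [0.04, 2.7], [-1, 4.14], [0.28, 2.66], [-3.11, 3.11]. Speed limits (rad/s): [2.57, 2.57, 3.14, 3.14, 3.14, 3.14].

### API

Orientations are given as [roll, pitch, yaw] about the fixed x, y, z axes, in that order (R = Rz(yaw) Ry(pitch) Rx(roll)).
In Python, from plant import bot gives the robot as it stands.
- The arm moves only by the tool play_rows, never from a script. Its argument "commands" is a list of rows, each an object of numbers: "x", "y", "z": the shift along the tool's x, y, z in m; "twist": the turn about the tool's z in degrees. In form: [{"x": .., "y": .., "z": .., "twist": ..}, ...]. A call has exactly 8 rows; each row is the pose to reach, as a shift and turn from the pose commanded when the call began, along the tool's axes at that moment; what a row does not reach only later rows make up. A row lasts 1/10 s, in which the tool goes at most 50 mm and 8.59 degrees, less where a joint would pass 70% of its speed; a pose out of reach is approached as far as the arm can. A call with a gripper value outside its range is refused whole. "jaw" is the closure, from 0 (fully open) to 1 (shut), set as the call begins (left out, the last holds). The fingers move at their own pace and stop on an object; the grip force is fixed at half the most. Time passes only in rows, so rows that repeat a pose let the fingers close, or fill a call up. It gives the time, the measured TCP pose, the force, the opening and the grip force at its end, in the units of the state.
- bot.get_obs(): the state, without advancing time (a new reading comes with each control period).
- bot.capture(name): name is "scene" or "side" or "wrist"; returns a dict with "pixels" (384x512x3 uint8, red, green, blue), "fx", "fy", "cx", "cy" (pixels), "eye" and "rotation" of the camera in the world. Camera axes: x right, y down, z forward; pixel columns grow to the right and rows downward; lengths in mm; the calibration is good to about 2 mm. A picture is of the moment at which its call begins. There is no depth.
- bot.close_job(): hands the job in; it is judged then, once.
The state is a dict: "time": time; "joint_positions": joint angles; "dq": joint speeds; "tau": joint torques, N m; "tool_pos": TCP position; "tcp_rot": TCP orientation; "contact_force": force on the tool from outside, world axes, zero at the start; "moment": the same for the moment, N m; "grip_width": finger opening in mm; "finger_force": force on a finger pad.
Only numpy, scipy, OpenCV 4.12 (cv2) and the standard library are available. Lean on these libraries where they do the work, as an engineer would, in place of code of your own. Each camera call takes 0.05 s, during which the arm holds its last target. There are 200 camera calls.

### The job

Add the plain full-size aluminium blank to the three panels in the drilling jig, so that the four can be drilled together: with a light press on its face slide it forward until it overhangs the front edge of its bay far enough to be gripped by its sides, then lift it off. Set it down on the stack without dropping it and push it fully home against all three stop pins, so that it lies flat with its edges flush with the panels below, and let go. Do not let it tip off or fall on the bench, keep the stack against its pins, and leave the narrow panel, the panel with the round cut-out, the screwdriver and the solder reel where they are.

Things in the scene. Friction and masses are not known exactly. Their poses are not given: they have to be found in the camera images.
- cabinet: low wooden cabinet, fixed, left or right of the middle: 230 deep (x) x 282 wide (y) x 70 high. Origin: centre of its underside; front (-x side, drawers) faces the robot roughly. Flat top split into three bays (centres y = -92, 0, +92; 86 clear width) by front-to-back strips 6 thick, 14 high; a like strip closes the back; no lip in front. Each bay holds one panel; which one varies
- bay_edge (a point): middle of the cabinet's front top edge (x = -115, y = 0 of the cabinet, 70 above the bench); the edge runs along the cabinet's y. In front of it is free space down to the bench; only drawer knobs stick out 12, about 48 below the edge
- jig: drilling jig, fixed: base 230 (x) x 130 (y), board surface 18 above the bench. Origin: centre of its underside. Three steel stop pins, 8 diameter, 20 above the board: end stop at x = +84, y = 0; side stops at x = +55 and -10, y = +34. A 160 x 60 panel touching all three is centred on the origin, its length along x. The -x end faces the robot roughly and has no pin
- nest (a point): point on the jig's board under the middle of the stack, 18 above the bench; same axes as the jig
- blank: the panel to add: plain aluminium plate 160 (x) x 60 (y) x 3 thick, about 80 g, tiny dark screw hole in each corner. Origin: centre of its underside. Lies flat in a bay, length front to back, front end 5 to 50 behind the open front edge, no room for fingers beside it. Slides easily on the lacquered wood (friction about 0.3): a fingertip press of some 5 N carries it along. Stays level while under half overhangs
- blank_center (a point): middle of the blank, 1.5 above its underside
- narrow_blank: another plain plate, narrower: 160 (x) x 34 (y) x 3, in another bay; to be left. Origin: centre of its underside
- meter_panel: plate 160 x 60 x 3 with a round meter cut-out of 44 diameter, in another bay; to be left. Origin: centre of its underside
- stack1: lowest of the three loose blanks (160 x 60 x 3) already in the jig, lying against all three pins. Origin: centre of its underside, 18 above the bench
- stack2: the middle one, underside 21 above the bench
- stack3: the uppermost one, underside 24 above the bench, top face 27 above the bench: the new blank goes on this
- screwdriver: black-handled screwdriver 180 long, 26 thick, lying on the bench; to be left. Origin: under its middle
- solder_reel: reel of solder wire, 58 diameter, 41 high, standing on the bench beyond; to be left. Origin: centre of its underside
Not all that is in view belongs to the job. What is shaped like the stack3 but pink or purple is not meant.

How it is judged (in metres and radians):
On the way, in this order (a step that is already met when the one before it is completed fails the run):
1. the blank, still lying on the cabinet, has been slid out so that it overhangs the front edge by 25 mm or more (x of blank_center in the frame of bay_edge below 0.055 m and z of blank_center in the frame of bay_edge below 0.006 m and contact force between blank and cabinet above 0.05 N and angle between blank's own z axis and vertical below 0.06 rad), for 0.2 s.
2. the blank, lying on the stack, has been pushed up against the stop pins (felt as contact force on the jig, whose pins are all that the blank touches) (contact force between blank and jig above 0.1 N and contact force between blank and stack3 above 0.05 N and horizontal distance between blank_center and nest below 0.006 m and z of blank_center in the frame of nest below 0.0125 m).
At the end, for the whole second after the job is handed in: the blank lies flat, released and at rest on the uppermost panel, within 2 mm in length and width and 0.02 rad of the place where it touches all three pins; the three panels below are within 2 mm and 0.02 rad of their place against the pins (x of blank_center in the frame of jig between -0.002 and 0.002 m and y of blank_center in the frame of jig between -0.002 and 0.002 m and angle between the x axis of each of blank, stack1, stack2, stack3 and the x axis of jig, either way round below 0.02 rad and z of blank_center in the frame of nest between 0.0085 and 0.0125 m and angle between the z axis of blank and the z axis of jig, either way round below 0.02 rad and contact force between blank and stack3 above 0.1 N and linear speed of blank below 0.01 m/s and contact force between blank and the fingers below 0.05 N and x of stack1 in the frame of jig between -0.002 and 0.002 m and y of stack1 in the frame of jig between -0.002 and 0.002 m and x of stack2 in the frame of jig between -0.002 and 0.002 m and y of stack2 in the frame of jig between -0.002 and 0.002 m and x of stack3 in the frame of jig between -0.002 and 0.002 m and y of stack3 in the frame of jig between -0.002 and 0.002 m).
It fails at once if the blank tips off the cabinet, falls or is laid on the bench (height (world z) of blank_center below 0.018 m or angle between blank's own z axis and vertical above 0.9 rad).
It fails at once if the blank is pressed on the cabinet with more than 30 N (contact force between blank and cabinet above 30 N).
It fails at once if the blank is dropped on the stack (faster than 0.6 m/s close above the jig) (horizontal distance between blank_center and nest below 0.1 m and z of blank_center in the frame of nest below 0.05 m and linear speed of blank above 0.6 m/s).
It fails at once if one of the other two panels is moved by more than 15 mm (distance of any of narrow_blank, meter_panel from where it was at the start of the episode above 0.015 m).
It fails at once if the screwdriver or the solder reel is moved by more than 20 mm (distance of any of screwdriver, solder_reel from where it was at the start of the episode above 0.02 m).
It also fails if it takes over 72 s, if anything falls off the work surface, if the arm or the gripper's body presses on something with over 40 N, if the wrist force passes 120 N, or if a joint passes its speed limit or range.

## Working session

There is one attempt and no reset: what is moved stays moved. The work goes in short steps, Python scripts to look and compute and a tool call to move; the robot and the scene stay as the last step left them, time stands still between calls to the robot, and variables do not carry over. Pictures are saved under pics/ and viewed, at most 10 in all, crops included, and the job is handed in when it is done.

Besides the shell and the picture viewer there is one more tool, called after ">>>" in YAML: its name, and indented under it one key for each argument. play_rows: Moves the arm, as the interface text tells. Its arguments: {"type":"object","properties":{"commands":{"type":"array"},"jaw":{"type":"number"}},"required":["commands"]}

```bash
mkdir -p pics; ls; cat > h.py <<'E'
import numpy as np, cv2, pickle
from plant import bot
def snap(n,f):
    c=bot.capture(n); cv2.imwrite(f'pics/{f}.png',c['pixels'][...,::-1]); pickle.dump(c,open(f'pics/{f}.pkl','wb')); return c
def ray(c,u,v,z):
    d=np.array(c['rotation'])@np.array([(u-c['cx'])/c['fx'],(v-c['cy'])/c['fy'],1]); e=np.array(c['eye'],float)
    return e+d*(z-e[2])/d[2]
def load(f): return pickle.load(open(f'pics/{f}.pkl','rb'))
def proj(c,p):
    q=np.array(c['rotation']).T@(np.array(p,float)-np.array(c['eye'])); return c['cx']+c['fx']*q[0]/q[2], c['cy']+c['fy']*q[1]/q[2]
E
python3 - <<'E'
from h import *
for n in('scene','side'):
    c=snap(n,n+'0'); print(n,c['eye'],np.round(c['rotation'],3).tolist(),c['fx'])
a=cv2.imread('pics/scene0.png')
print(bot.get_obs())
E
```

```text
pics
scene [855.67674235 449.94935045 987.01271682] [-2.6, -0.003, 2.624] 485.76538348090804
side [464.57045937 588.05639591 562.95849522] [-2.213, 0.022, -2.975] 362.23596300782043
{'time': 0.1, 'joint_positions': array([-1.38496579e+00,  3.42663077e-01,  1.52486345e+00, -2.97353639e-06,
        1.27542165e+00, -1.46037869e-01]), 'dq': array([ 9.25771058e-05, -1.80046985e-03, -8.23553927e-04, -2.27656195e-04,
        1.23737687e-03, -7.61702481e-04]), 'tau': array([ 2.14795044e-03, -4.32005382e+01, -2.44694120e+01,  7.19404290e-02,
        5.26202261e-02, -4.55350710e-05]), 'tool_pos': array([ 170.99390475, -496.045431  ,  251.1294967 ]), 'tcp_rot': array([-3.14025115e+00, -1.94441112e-04,  3.31869143e-01]), 'contact_force': array([-0.93976705,  0.52745869,  0.45730804]), 'moment': array([ 0.02636566, -0.03357686, -0.00641734]), 'finger_force': 0.0, 'grip_width': 91.873324564302}
```

```bash
cat >> h.py <<'E'
from scipy.spatial.transform import Rotation as Ro
_s=bot.capture
def snap(n,f):
    c=_s(n); c['rotation']=Ro.from_euler('xyz',c['rotation']).as_matrix()
    cv2.imwrite(f'pics/{f}.png',c['pixels'][...,::-1]); pickle.dump(c,open(f'pics/{f}.pkl','wb')); return c
E
python3 - <<'E'
from h import *
for n in('scene0','side0'):
    c=load(n); c['rotation']=Ro.from_euler('xyz',c['rotation']).as_matrix(); pickle.dump(c,open(f'pics/{n}.pkl','wb'))
    print(c['rotation'][:,2])
    im=cv2.imread(f'pics/{n}.png'); cv2.imwrite(f'pics/{n}b.png',cv2.resize(im,(800,600),interpolation=cv2.INTER_CUBIC))
E
```

```text
[-0.25727696 -0.44644709 -0.857026  ]
[ 0.14538368 -0.78784967 -0.59846177]
```

View pics/scene0b.png

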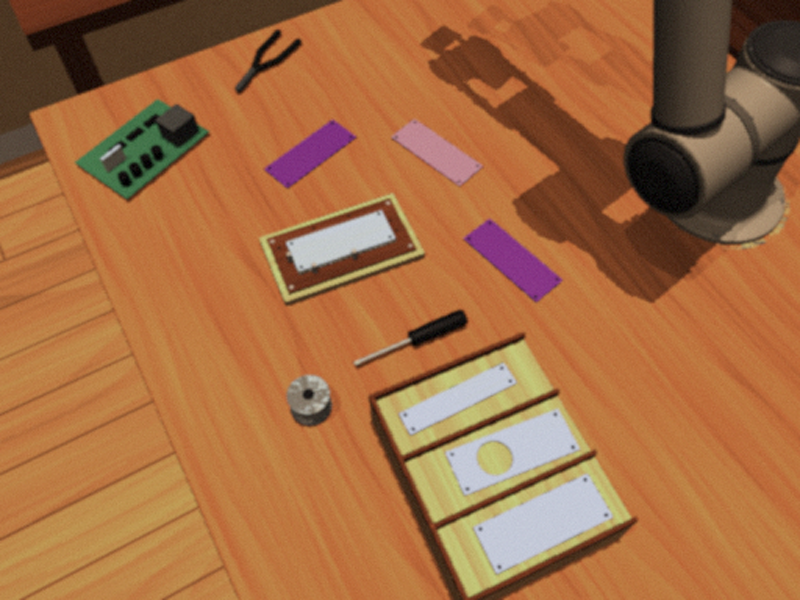

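View pics/side0b.png

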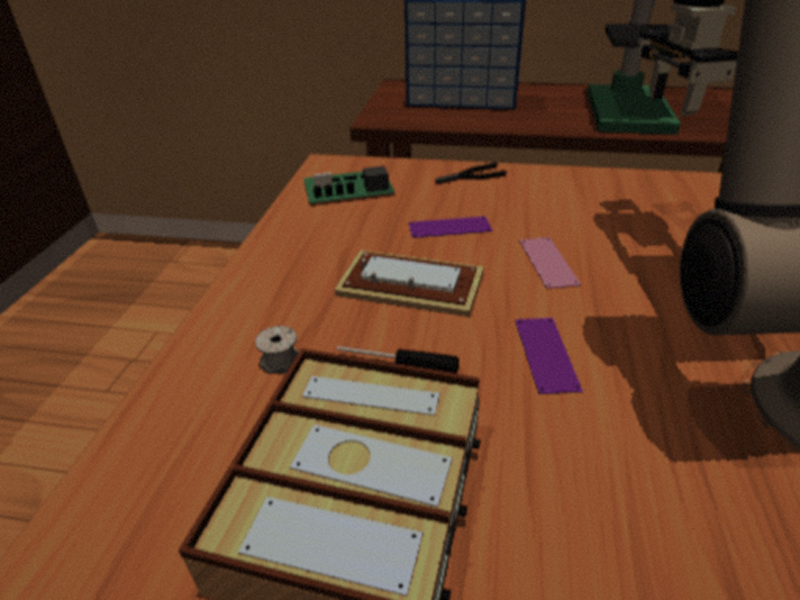

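The scene view (800x600) shows the cabinet on the robot's left: narrow panel (458,398), meter panel (513,452), and the full blank in the outer bay (543,524). The jig with its white stack is at (342,240), and the pins are on its near side in the image. The screwdriver is at (410,340), the reel at (310,400).

```bash
cat >> h.py <<'E'
def plates(c,z,lo=150,amin=300):
    im=c['pixels'].astype(int); m=((im.min(2)>lo)&(im.max(2)-im.min(2)<45)).astype(np.uint8)
    m=cv2.morphologyEx(m,cv2.MORPH_CLOSE,np.ones((3,3)))
    out=[]
    for k in cv2.findContours(m,cv2.RETR_EXTERNAL,cv2.CHAIN_APPROX_NONE)[0]:
        if cv2.contourArea(k)<amin: continue
        p=np.array([ray(c,u,v,z)[:2] for u,v in k[:,0]],np.float32)
        (cx,cy),(w,h),a=cv2.minAreaRect(p)
        if w<h: w,h,a=h,w,a+90
        a=(a+90)%180-90
        out.append((k[:,0].mean(0).round(),round(cx,1),round(cy,1),round(w,1),round(h,1),round(a,2)))
    return out
E
python3 - <<'E'
from h import *
for n,lo in(('scene0',150),('side0',110)):
    c=load(n)
    for z in(27,73):
        print(n,z)
        for r in plates(c,z,lo): print(*r)
E
```

```text
scene0 27
[347. 334.] 575.0 310.9 169.0 63.5 -5.07
[327. 289.] 556.3 213.1 169.6 64.1 -7.83
[292. 255.] 578.7 112.7 168.4 36.4 -1.74
[218. 154.] 598.0 -204.2 159.0 59.5 -7.04
scene0 73
[347. 334.] 588.4 317.5 160.9 60.5 -5.07
[327. 289.] 570.6 224.5 161.5 61.0 -7.83
[292. 255.] 592.0 128.9 160.3 34.6 -1.74
[218. 154.] 610.3 -172.9 151.4 56.7 -7.04
side0 27
[213. 348.] 601.6 292.6 175.3 66.6 -5.12
[239. 297.] 582.2 190.4 175.9 66.9 -7.85
[238. 252.] 605.9 86.0 175.1 39.2 -2.15
[263. 174.] 598.7 -204.4 159.3 61.8 -6.46
side0 73
[213. 348.] 589.9 318.0 160.2 60.9 -5.12
[239. 297.] 572.1 224.6 160.8 61.2 -7.85
[238. 252.] 593.7 129.1 160.1 35.8 -2.15
[263. 174.] 587.2 -136.4 145.6 56.5 -6.46
```

```bash
python3 - <<'E'
from h import *
c=load('scene0')
for u,v in((523,337),(557,393),(594,455),(634,519),(374,399),(466,597)): print(ray(c,u*.64,v*.64,84).round(1))
c=load('side0')
for u,v in((478,380),(474,444),(457,518)): print('s',ray(c,u*.64,v*.64,84).round(1))
for u,v in((523,337),(634,519)):
  c=load('scene0');print('edge70',ray(c,u*.64,v*.64,70).round(1))
E
```

```text
[472.  101.2  84. ]
[480.3 191.7  84. ]
[489.3 283.2  84. ]
[496.  370.6  84. ]
[691.   81.9  84. ]
[716.1 346.5  84. ]
s [468.   99.2  84. ]
s [466.3 195.   84. ]
s [476.1 283.7  84. ]
edge70 [466.1  95.8  70. ]
edge70 [490.4 369.4  70. ]
```

```bash
cat >> h.py <<'E'
def to(x,y,z,yawdeg):
    o=bot.get_obs(); R=Ro.from_euler('xyz',o['tcp_rot']).as_matrix()
    d=R.T@(np.array([x,y,z])-o['tool_pos'])/1000
    a=-((yawdeg-np.degrees(o['tcp_rot'][2])+180)%360-180)
    print('t',round(o['time'],2),'pos',o['tool_pos'].round(1),'yaw',np.degrees(o['tcp_rot'][2]).round(2),'F',o['contact_force'].round(1),'w',round(o['grip_width'],1))
    print('shift',d.round(4),'twist',round(a,2))
E
python3 -c "
from h import *
to(609,316,150,-5.1)"
```

```text
t 0.1 pos [ 171.  -496.   251.1] yaw 19.01 F [-0.9  0.5  0.5] w 91.9
shift [ 0.6787 -0.6249  0.1021] twist 24.11
```

>>> play_rows:
  commands:
    - {"x":0.034,"y":-0.031,"z":0,"twist":3}
    - {"x":0.068,"y":-0.062,"z":0,"twist":6}
    - {"x":0.102,"y":-0.094,"z":0,"twist":9}
    - {"x":0.136,"y":-0.125,"z":0,"twist":12}
    - {"x":0.17,"y":-0.156,"z":0,"twist":15}
    - {"x":0.204,"y":-0.187,"z":0,"twist":18}
    - {"x":0.238,"y":-0.218,"z":0,"twist":21}
    - {"x":0.272,"y":-0.25,"z":0,"twist":24.1}
  jaw: 1

```text
time: 0.9
tool_pos: [347.2, -169.7, 251.7]
tcp_rot: [3.142, -0.0, -0.091]
contact_force: [0.8, -0.2, 0.3]
grip_width: 32.2
finger_force: 0.0
```

```bash
python3 -c "
from h import *
to(609,316,150,-5.1)"
```

```text
t 0.9 pos [ 347.2 -169.7  251.7] yaw -5.24 F [ 0.8 -0.2  0.3] w 32.2
shift [ 0.2164 -0.5076  0.1016] twist -0.14
```

>>> play_rows:
  commands:
    - {"x":0.018,"y":-0.042,"z":0,"twist":0}
    - {"x":0.036,"y":-0.085,"z":0,"twist":0}
    - {"x":0.054,"y":-0.127,"z":0,"twist":0}
    - {"x":0.072,"y":-0.17,"z":0,"twist":0}
    - {"x":0.09,"y":-0.212,"z":0,"twist":0}
    - {"x":0.108,"y":-0.254,"z":0,"twist":0}
    - {"x":0.126,"y":-0.296,"z":0,"twist":0}
    - {"x":0.144,"y":-0.338,"z":0.01,"twist":0}

```text
time: 1.7
tool_pos: [521.3, 154.5, 242.4]
tcp_rot: [-3.141, -0.002, -0.088]
contact_force: [0.6, -1.0, -0.3]
grip_width: 0.8
finger_force: 0.0
```

```bash
python3 -c "
from h import *
to(609,316,120,-5.1)"
```

```text
t 1.7 pos [521.3 154.5 242.4] yaw -5.07 F [ 0.6 -1.  -0.3] w 0.8
shift [ 0.0729 -0.1685  0.1226] twist 0.03
```

>>> play_rows:
  commands:
    - {"x":0.018,"y":-0.042,"z":0,"twist":0}
    - {"x":0.036,"y":-0.084,"z":0.01,"twist":0}
    - {"x":0.055,"y":-0.126,"z":0.03,"twist":0}
    - {"x":0.073,"y":-0.168,"z":0.06,"twist":0}
    - {"x":0.073,"y":-0.168,"z":0.09,"twist":0}
    - {"x":0.073,"y":-0.168,"z":0.115,"twist":0}
    - {"x":0.073,"y":-0.168,"z":0.122,"twist":0}
    - {"x":0.073,"y":-0.168,"z":0.122,"twist":0}

```text
time: 2.5
tool_pos: [607.2, 313.0, 118.4]
tcp_rot: [3.14, 0.003, -0.089]
contact_force: [-0.1, -0.0, 0.3]
grip_width: 0.9
finger_force: 0.0
```

```bash
python3 - <<'E'
from h import *
to(609,316,99,-5.1)
for n in('scene','wrist'): c=snap(n,n+'1')
a=cv2.imread('pics/scene1.png')[170:384,200:456]; b=cv2.imread('pics/wrist1.png')
cv2.imwrite('pics/v1.png',np.hstack([cv2.resize(a,(400,334)),cv2.resize(b,(400,300),interpolation=3) if 0 else cv2.copyMakeBorder(cv2.resize(b,(400,300)),0,34,0,0,0)]))
E
```

```text
t 2.5 pos [607.2 313.  118.4] yaw -5.1 F [-0.1 -0.   0.3] w 0.9
shift [ 0.0016 -0.0032  0.0194] twist 0.0
```

View pics/v1.png

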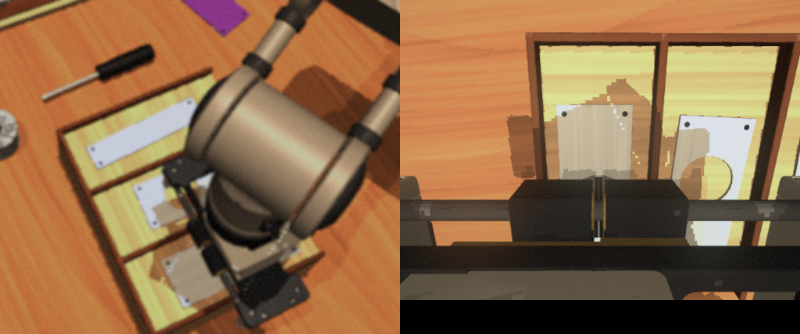

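The wrist view shows the closed fingers (597,210) centred over the blank (559–633), behind its middle. Next I lower until they touch.

>>> play_rows:
  commands:
    - {"x":0,"y":-0.002,"z":0.005,"twist":0}
    - {"x":0,"y":-0.002,"z":0.01,"twist":0}
    - {"x":0,"y":-0.002,"z":0.014,"twist":0}
    - {"x":0,"y":-0.002,"z":0.017,"twist":0}
    - {"x":0,"y":-0.002,"z":0.019,"twist":0}
    - {"x":0,"y":-0.002,"z":0.019,"twist":0}
    - {"x":0,"y":-0.002,"z":0.019,"twist":0}
    - {"x":0,"y":-0.002,"z":0.019,"twist":0}

```text
time: 3.4
tool_pos: [608.1, 315.4, 100.9]
tcp_rot: [-3.142, -0.0, -0.089]
contact_force: [0.4, -0.1, -0.3]
grip_width: 0.1
finger_force: 0.0
```

>>> play_rows:
  commands:
    - {"x":0,"y":0,"z":0.0005,"twist":0}
    - {"x":0,"y":0,"z":0.001,"twist":0}
    - {"x":0,"y":0,"z":0.0015,"twist":0}
    - {"x":0,"y":0,"z":0.002,"twist":0}
    - {"x":0,"y":0,"z":0.0025,"twist":0}
    - {"x":0,"y":0,"z":0.0025,"twist":0}
    - {"x":0,"y":0,"z":0.0025,"twist":0}
    - {"x":0,"y":0,"z":0.0025,"twist":0}

```text
time: 4.2
tool_pos: [608.0, 315.3, 98.4]
tcp_rot: [3.142, -0.0, -0.089]
contact_force: [-0.6, -0.1, 2.0]
grip_width: 0.1
finger_force: 1.0
```

>>> play_rows:
  commands:
    - {"x":0,"y":0,"z":0.0005,"twist":0}
    - {"x":0,"y":0,"z":0.0005,"twist":0}
    - {"x":0,"y":0,"z":0.0005,"twist":0}
    - {"x":0,"y":0,"z":0.0005,"twist":0}
    - {"x":0,"y":0,"z":0.0005,"twist":0}
    - {"x":0,"y":0,"z":0.0005,"twist":0}
    - {"x":0,"y":0,"z":0.0005,"twist":0}
    - {"x":0,"y":0,"z":0.0005,"twist":0}

```text
time: 5.0
tool_pos: [608.1, 315.4, 98.3]
tcp_rot: [-3.141, -0.001, -0.089]
contact_force: [-2.5, -1.5, 5.5]
grip_width: 0.1
finger_force: 2.7
```

>>> play_rows:
  commands:
    - {"x":-0.002,"y":0,"z":0.0002,"twist":0}
    - {"x":-0.005,"y":0,"z":0.0002,"twist":0}
    - {"x":-0.009,"y":0,"z":0.0002,"twist":0}
    - {"x":-0.013,"y":0,"z":0.0002,"twist":0}
    - {"x":-0.016,"y":0,"z":0.0002,"twist":0}
    - {"x":-0.019,"y":0,"z":0.0002,"twist":0}
    - {"x":-0.02,"y":0,"z":0.0002,"twist":0}
    - {"x":-0.02,"y":0,"z":0.0002,"twist":0}

```text
time: 5.8
tool_pos: [588.6, 317.4, 98.3]
tcp_rot: [-3.141, -0.002, -0.089]
contact_force: [1.0, -0.5, 5.8]
grip_width: 0.9
finger_force: 2.9
```

```bash
python3 - <<'E'
from h import *
to(0,0,98,-5.1)
c=snap('wrist','wrist2'); d=load('wrist1')
print(c['eye'],d['eye'])
c=snap('side','side2')
a=cv2.imread('pics/side2.png')[210:384,80:336]; b=cv2.imread('pics/wrist2.png')
cv2.imwrite('pics/v2.png',np.hstack([cv2.resize(a,(400,272)),cv2.resize(b,(400,272))]))
E
```

```text
t 5.8 pos [588.6 317.4  98.3] yaw -5.09 F [ 1.  -0.5  5.8] w 0.9
shift [-0.5581  0.3683 -0.0012] twist 0.01
[659.9464905  310.12714231 232.39546149] [679.68762316 305.98062525 254.15600064]
```

View pics/v2.png

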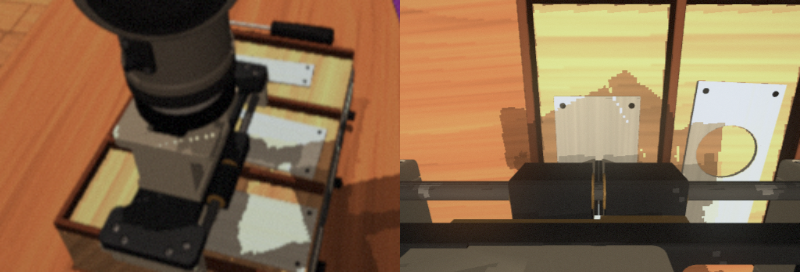

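```bash
python3 - <<'E'
from h import *
c=load('wrist1'); print(ray(c,165*1.28,114*1.28,73),ray(c,228*1.28,114*1.28,73))
c=load('wrist2'); print(ray(c,160*1.28,105*1.412,73),ray(c,231*1.28,105*1.412,73))
E
```

```text
[664.17717161 333.97514524  73.        ] [659.78111178 284.17253412  73.        ]
[645.64232536 338.51410869  73.        ] [641.29956198 289.03000837  73.        ]
```

The wrist view shows the blank following: its rear holes at (560,105) and (631,105) have moved about 19 mm forward. I continue the slide.

>>> play_rows:
  commands:
    - {"x":-0.003,"y":0,"z":0,"twist":0}
    - {"x":-0.008,"y":0,"z":0,"twist":0}
    - {"x":-0.014,"y":0,"z":0,"twist":0}
    - {"x":-0.02,"y":0,"z":0,"twist":0}
    - {"x":-0.026,"y":0,"z":0,"twist":0}
    - {"x":-0.031,"y":0,"z":0,"twist":0}
    - {"x":-0.034,"y":0,"z":0,"twist":0}
    - {"x":-0.035,"y":0,"z":0,"twist":0}

```text
time: 6.7
tool_pos: [553.7, 320.5, 98.3]
tcp_rot: [-3.141, -0.002, -0.089]
contact_force: [2.1, 0.2, 5.2]
grip_width: 0.7
finger_force: 2.5
```

```bash
python3 - <<'E'
from h import *
to(530,322,98,-5.1)
c=snap('wrist','wrist3')
g=cv2.cvtColor(c['pixels'],cv2.COLOR_RGB2GRAY)
c=snap('side','side3')
a=cv2.imread('pics/side3.png')[210:384,80:336]; b=cv2.imread('pics/wrist3.png')
cv2.imwrite('pics/v3.png',np.hstack([cv2.resize(a,(400,272)),cv2.resize(b,(400,272))]))
E
```

```text
t 6.7 pos [553.7 320.5  98.3] yaw -5.08 F [2.1 0.2 5.2] w 0.7
shift [-0.0237  0.0006  0.0002] twist 0.02
```

View pics/v3.png

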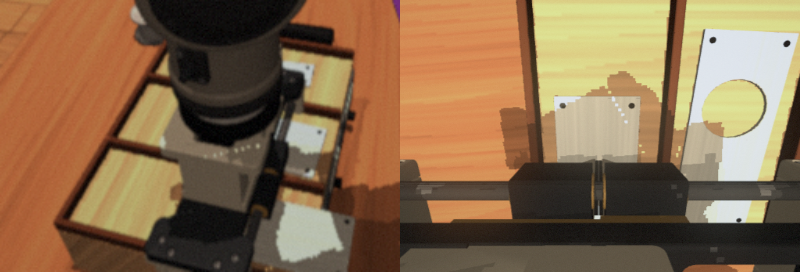

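The blank follows rigidly and its front end overhangs (side view, 350,215). One more 22 mm, then lift off.

>>> play_rows:
  commands:
    - {"x":-0.003,"y":0,"z":0,"twist":0}
    - {"x":-0.008,"y":0,"z":0,"twist":0}
    - {"x":-0.014,"y":0,"z":0,"twist":0}
    - {"x":-0.019,"y":0,"z":0,"twist":0}
    - {"x":-0.022,"y":0,"z":0,"twist":0}
    - {"x":-0.022,"y":0,"z":0,"twist":0}
    - {"x":-0.022,"y":0,"z":0,"twist":0}
    - {"x":-0.022,"y":0,"z":0,"twist":0}

```text
time: 7.6
tool_pos: [531.5, 322.5, 98.3]
tcp_rot: [-3.141, -0.001, -0.089]
contact_force: [-0.6, 0.1, 6.5]
grip_width: 0.4
finger_force: 3.5
```

>>> play_rows:
  commands:
    - {"x":0,"y":0,"z":-0.003,"twist":0}
    - {"x":0,"y":0,"z":-0.01,"twist":0}
    - {"x":0,"y":0,"z":-0.03,"twist":0}
    - {"x":0,"y":0,"z":-0.06,"twist":0}
    - {"x":-0.03,"y":0,"z":-0.08,"twist":0}
    - {"x":-0.07,"y":0,"z":-0.08,"twist":0}
    - {"x":-0.11,"y":0,"z":-0.08,"twist":0}
    - {"x":-0.11,"y":0,"z":-0.08,"twist":0}
  jaw: 0

```text
time: 8.4
tool_pos: [416.9, 331.9, 177.6]
tcp_rot: [3.14, 0.004, -0.086]
contact_force: [-0.3, 0.4, -0.0]
grip_width: 59.7
finger_force: 0.0
```

```bash
python3 - <<'E'
from h import *
to(0,0,100,-5.1)
for n,lo in(('wrist',150),('side',110),('scene',150)):
    c=snap(n,n+'4')
    for r in plates(c,73,lo): print(n,*r)
a=cv2.imread('pics/side4.png')[200:384,80:336]; b=cv2.imread('pics/wrist4.png')
cv2.imwrite('pics/v4.png',np.hstack([cv2.resize(a,(400,288)),cv2.resize(b,(400,300))[:288]]))
E
```

```text
t 8.4 pos [416.9 331.9 177.6] yaw -4.94 F [-0.3  0.4 -0. ] w 59.7
shift [-0.3865  0.3664  0.0796] twist 0.16
wrist [500.  30.] 533.9 137.4 39.0 20.0 -1.51
wrist [376.  48.] 527.3 230.1 69.9 60.6 -7.79
wrist [250.  93.] 501.2 325.6 135.1 60.5 -5.01
side [252. 358.] 530.0 324.1 127.4 62.0 -5.96
side [239. 297.] 571.9 225.0 161.3 61.8 -7.89
side [238. 252.] 593.4 129.7 160.5 36.5 -2.22
side [263. 174.] 587.2 -136.9 147.5 58.7 -6.61
scene [375. 321.] 526.7 323.5 130.4 60.4 -5.1
scene [327. 289.] 570.7 224.4 161.3 60.9 -7.66
scene [292. 255.] 592.4 128.9 160.1 34.6 -1.74
scene [217. 154.] 610.2 -172.7 151.5 55.9 -6.56
```

View pics/v4.png

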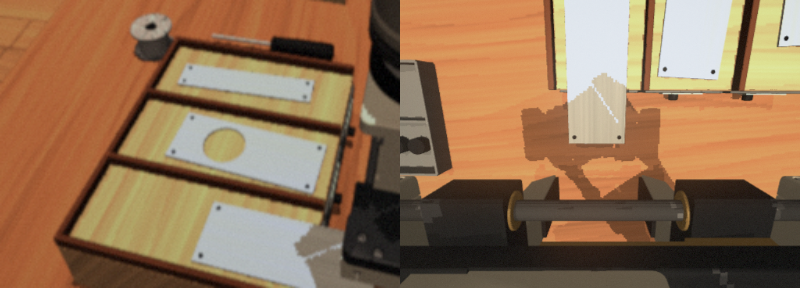

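```bash
python3 - <<'E'
from h import *
c=load('wrist4')
for u,v,z in((169,143,73),(225,143,73),(148,90,70),(253,92,70),(340,95,70)): print(ray(c,u*1.28,v*1.28,z).round(1))
to(454,329.5,130,-5.1)
E
```

```text
[436.4 361.1  73. ]
[431.3 300.8  73. ]
[493.1 376.4  70. ]
[481.9 268.8  70. ]
[471.3 179.2  70. ]
t 8.55 pos [422.3 332.2 177.9] yaw -5.07 F [-0.5 -0.2 -0.5] w 71.6
shift [ 0.0317 -0.0001  0.048 ] twist 0.03
```

>>> play_rows:
  commands:
    - {"x":0.015,"y":0,"z":0,"twist":0}
    - {"x":0.03,"y":0,"z":0,"twist":0}
    - {"x":0.044,"y":0,"z":0.01,"twist":0}
    - {"x":0.044,"y":0,"z":0.03,"twist":0}
    - {"x":0.044,"y":0,"z":0.05,"twist":0}
    - {"x":0.044,"y":0,"z":0.06,"twist":0}
    - {"x":0.044,"y":0,"z":0.063,"twist":0}
    - {"x":0.044,"y":0,"z":0.063,"twist":0}
  jaw: 0

```text
time: 9.35
tool_pos: [465.9, 327.9, 114.1]
tcp_rot: [3.141, 0.0, -0.089]
contact_force: [0.5, -0.2, 1.3]
grip_width: 92.0
finger_force: 0.0
```

```bash
python3 - <<'E'
from h import *
to(466,328.2,92.3,-5.1)
for n in('wrist','scene'): c=snap(n,n+'5')
a=cv2.imread('pics/scene5.png')[220:384,300:512]; b=cv2.imread('pics/wrist5.png')
cv2.imwrite('pics/v5.png',np.hstack([cv2.resize(a,(388,300)),cv2.resize(b,(400,300))]))
E
```

```text
t 9.35 pos [465.9 327.9 114.1] yaw -5.11 F [ 0.5 -0.2  1.3] w 92.0
shift [ 0.0001 -0.0003  0.0218] twist -0.01
```

View pics/v5.png

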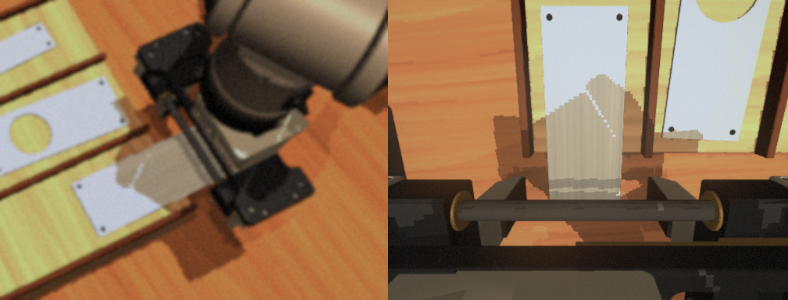

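The open fingers at (500,210) and (672,210) straddle the overhanging blank (548–622), centred and clear of the cabinet front. I go down, then close.

>>> play_rows:
  commands:
    - {"x":0,"y":0,"z":0.005,"twist":0}
    - {"x":0,"y":0,"z":0.011,"twist":0}
    - {"x":0,"y":0,"z":0.016,"twist":0}
    - {"x":0,"y":0,"z":0.02,"twist":0}
    - {"x":0,"y":0,"z":0.0215,"twist":0}
    - {"x":0,"y":0,"z":0.0215,"twist":0}
    - {"x":0,"y":0,"z":0.0215,"twist":0}
    - {"x":0,"y":0,"z":0.0215,"twist":0}

```text
time: 10.25
tool_pos: [465.7, 328.1, 93.2]
tcp_rot: [-3.141, -0.0, -0.089]
contact_force: [0.5, 0.0, 0.1]
grip_width: 91.8
finger_force: 0.0
```

>>> play_rows:
  commands:
    - {"x":0,"y":0,"z":0,"twist":0}
    - {"x":0,"y":0,"z":0,"twist":0}
    - {"x":0,"y":0,"z":0,"twist":0}
    - {"x":0,"y":0,"z":0,"twist":0}
    - {"x":0,"y":0,"z":0,"twist":0}
    - {"x":0,"y":0,"z":0,"twist":0}
    - {"x":0,"y":0,"z":0,"twist":0}
    - {"x":0,"y":0,"z":0,"twist":0}
  jaw: 1

```text
time: 11.05
tool_pos: [465.6, 328.0, 93.0]
tcp_rot: [3.142, -0.0, -0.089]
contact_force: [-0.1, -0.3, 0.4]
grip_width: 59.0
finger_force: 30.0
```

>>> play_rows:
  commands:
    - {"x":0,"y":0,"z":-0.003,"twist":0}
    - {"x":0,"y":0,"z":-0.008,"twist":0}
    - {"x":0,"y":0,"z":-0.016,"twist":0}
    - {"x":0,"y":0,"z":-0.026,"twist":0}
    - {"x":0,"y":0,"z":-0.038,"twist":0}
    - {"x":0,"y":0,"z":-0.05,"twist":0}
    - {"x":0,"y":0,"z":-0.058,"twist":0}
    - {"x":0,"y":0,"z":-0.06,"twist":0}

```text
time: 11.85
tool_pos: [466.1, 328.3, 154.6]
tcp_rot: [-3.14, -0.002, -0.089]
contact_force: [-0.4, 0.2, -1.2]
grip_width: 58.9
finger_force: 30.0
```

```bash
python3 - <<'E'
from h import *
to(550,-198,153,-6.9)
for n in('wrist','side'): c=snap(n,n+'6')
c=load('side6'); print(proj(c,(513,325,131)))
a=cv2.imread('pics/side6.png')[180:384,130:402]; b=cv2.imread('pics/wrist6.png')
cv2.imwrite('pics/v6.png',np.hstack([cv2.resize(a,(400,300)),cv2.resize(b,(400,300))]))
E
```

```text
t 11.85 pos [466.1 328.3 154.6] yaw -5.09 F [-0.4  0.2 -1.2] w 58.9
shift [0.1302 0.5168 0.0012] twist 1.81
(np.float64(262.5179920533986), np.float64(335.3744587405606))
```

View pics/v6.png

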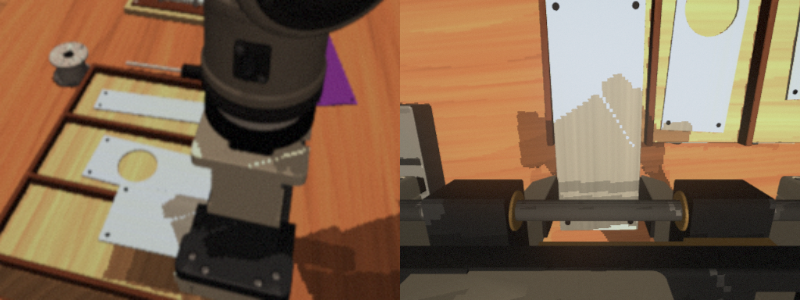

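```bash
python3 - <<'E'
from h import *
c=load('wrist6'); print(c['eye'])
for z in(126,129,131,133,136,140):
    p=[ray(c,u*1.28,v*1.28,z) for u,v in((156,7),(236.5,6),(168,222),(231.5,222))]
    print(z,[x[:2].round(1).tolist() for x in p],np.linalg.norm(p[0]-p[1]).round(1),np.linalg.norm(p[2]-p[3]).round(1),np.linalg.norm(p[0]-p[2]).round(1))
# stack holes in scene0 for the jig frame
c=load('scene0')
im=c['pixels'][100:200,160:285]; cv2.imwrite('pics/jig.png',cv2.resize(im,(800,640),interpolation=cv2.INTER_CUBIC)[:600,:,::-1])
E
```

```text
[537.45673078 321.00505327 288.63624147]
126 [[591.0, 343.5], [587.1, 292.6], [437.2, 354.9], [432.7, 303.4]] 51.0 51.7 154.3
129 [[590.0, 343.1], [586.2, 293.2], [439.0, 354.2], [434.7, 303.7]] 50.1 50.7 151.4
131 [[589.4, 342.8], [585.6, 293.5], [440.3, 353.8], [435.9, 303.9]] 49.4 50.1 149.5
133 [[588.7, 342.5], [585.0, 293.9], [441.5, 353.4], [437.2, 304.1]] 48.8 49.5 147.6
136 [[587.7, 342.1], [584.0, 294.4], [443.4, 352.8], [439.2, 304.5]] 47.9 48.5 144.8
140 [[586.4, 341.6], [582.8, 295.1], [445.8, 352.0], [441.7, 304.9]] 46.6 47.2 141.0
```

View pics/jig.png

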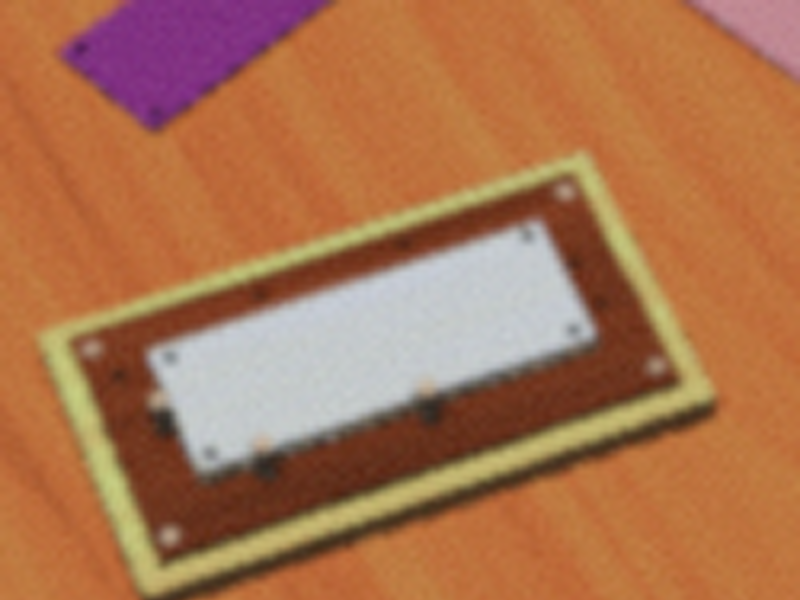

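The blank is held level: its four holes triangulate at z ≈ 131. In the jig view, the end pin (160,405) and side pins (262,450) and (428,395) are on the expected +x and +y sides. I carry it over.

>>> play_rows:
  commands:
    - {"x":0.003,"y":0.01,"z":0,"twist":0}
    - {"x":0.009,"y":0.035,"z":0,"twist":0}
    - {"x":0.018,"y":0.07,"z":0,"twist":0}
    - {"x":0.028,"y":0.11,"z":0,"twist":0}
    - {"x":0.038,"y":0.15,"z":0,"twist":0}
    - {"x":0.047,"y":0.185,"z":0,"twist":0}
    - {"x":0.053,"y":0.21,"z":0,"twist":0}
    - {"x":0.056,"y":0.22,"z":0,"twist":0}

```text
time: 12.75
tool_pos: [501.7, 101.1, 152.5]
tcp_rot: [3.141, 0.001, -0.092]
contact_force: [-0.1, 0.6, -1.2]
grip_width: 58.7
finger_force: 30.0
```

```bash
python3 -c "
from h import *
to(545.1,-203.1,120,-6.7)"
```

```text
t 12.75 pos [501.7 101.1 152.5] yaw -5.25 F [-0.1  0.6 -1.2] w 58.7
shift [0.0711 0.2989 0.0326] twist 1.45
```

>>> play_rows:
  commands:
    - {"x":0.004,"y":0.015,"z":0,"twist":0.2}
    - {"x":0.012,"y":0.05,"z":0,"twist":0.4}
    - {"x":0.023,"y":0.095,"z":0,"twist":0.6}
    - {"x":0.034,"y":0.143,"z":0,"twist":0.8}
    - {"x":0.045,"y":0.19,"z":0,"twist":1.0}
    - {"x":0.056,"y":0.235,"z":0,"twist":1.2}
    - {"x":0.066,"y":0.277,"z":0.004,"twist":1.45}
    - {"x":0.071,"y":0.299,"z":0.01,"twist":1.45}

```text
time: 13.55
tool_pos: [546.2, -203.6, 142.7]
tcp_rot: [3.141, -0.001, -0.116]
contact_force: [-0.1, -0.1, -0.6]
grip_width: 58.7
finger_force: 30.0
```

>>> play_rows:
  commands:
    - {"x":0,"y":0,"z":0.005,"twist":0}
    - {"x":0,"y":0,"z":0.015,"twist":0}
    - {"x":0,"y":0,"z":0.025,"twist":0}
    - {"x":0,"y":0,"z":0.035,"twist":0}
    - {"x":0,"y":0,"z":0.043,"twist":0}
    - {"x":0,"y":0,"z":0.048,"twist":0}
    - {"x":0,"y":0,"z":0.05,"twist":0}
    - {"x":0,"y":0,"z":0.05,"twist":0}

```text
time: 14.35
tool_pos: [546.0, -200.1, 92.9]
tcp_rot: [3.142, 0.0, -0.114]
contact_force: [-0.1, 0.4, -0.8]
grip_width: 58.8
finger_force: 30.0
```

```bash
python3 - <<'E'
from h import *
to(545.1,-203.1,50,-6.7)
for n in('wrist','scene'): c=snap(n,n+'7')
a=cv2.imread('pics/scene7.png')[80:272,120:376]; b=cv2.imread('pics/wrist7.png')
cv2.imwrite('pics/v7.png',np.hstack([cv2.resize(a,(400,300)),cv2.resize(b,(400,300))]))
E
```

```text
t 14.35 pos [ 546.  -200.1   92.9] yaw -6.53 F [-0.1  0.4 -0.8] w 58.8
shift [-0.0006  0.0031  0.0429] twist 0.17
```

View pics/v7.png

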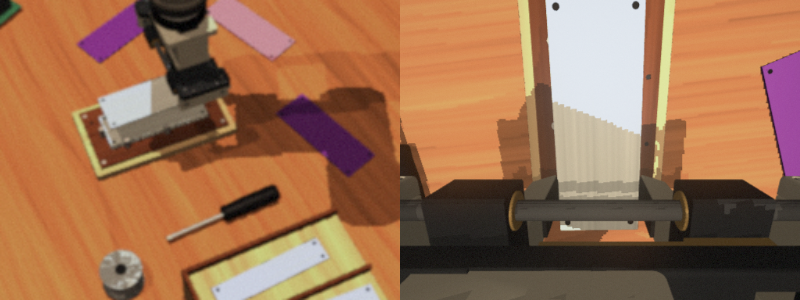

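The scene view shows the blank held above the stack at (150,100), aligned with the jig. Lowering.

>>> play_rows:
  commands:
    - {"x":0,"y":0.003,"z":0.005,"twist":0.15}
    - {"x":0,"y":0.003,"z":0.013,"twist":0.15}
    - {"x":0,"y":0.003,"z":0.022,"twist":0.15}
    - {"x":0,"y":0.003,"z":0.03,"twist":0.15}
    - {"x":0,"y":0.003,"z":0.036,"twist":0.15}
    - {"x":0,"y":0.003,"z":0.039,"twist":0.15}
    - {"x":0,"y":0.003,"z":0.0395,"twist":0.15}
    - {"x":0,"y":0.003,"z":0.0395,"twist":0.15}

```text
time: 15.25
tool_pos: [545.8, -203.2, 53.6]
tcp_rot: [3.141, -0.0, -0.117]
contact_force: [-0.4, 0.6, -0.4]
grip_width: 58.7
finger_force: 30.0
```

>>> play_rows:
  commands:
    - {"x":0,"y":0,"z":0.0005,"twist":0}
    - {"x":0,"y":0,"z":0.001,"twist":0}
    - {"x":0,"y":0,"z":0.0015,"twist":0}
    - {"x":0,"y":0,"z":0.002,"twist":0}
    - {"x":0,"y":0,"z":0.002,"twist":0}
    - {"x":0,"y":0,"z":0.002,"twist":0}
    - {"x":0,"y":0,"z":0.002,"twist":0}
    - {"x":0,"y":0,"z":0.002,"twist":0}

```text
time: 16.05
tool_pos: [545.8, -203.3, 52.2]
tcp_rot: [3.141, -0.001, -0.117]
contact_force: [-1.1, 0.6, 6.2]
grip_width: 59.0
finger_force: 32.9
```

```bash
python3 - <<'E'
from h import *
to(545.1,-203.1,50,-6.7)
c=snap('scene','scene8'); [print(*r) for z in(27,30) for r in plates(c,z)]
E
```

```text
t 16.05 pos [ 545.8 -203.3   52.2] yaw -6.69 F [-1.1  0.6  6.2] w 59.0
shift [-0.0007 -0.0001  0.0022] twist 0.01
[327. 289.] 556.3 213.4 169.7 64.8 -7.66
[292. 255.] 579.1 113.1 169.2 37.3 -2.13
[202. 157.] 631.6 -211.7 91.1 66.5 -6.48
[327. 289.] 557.3 214.1 169.2 64.6 -7.66
[292. 255.] 580.0 114.2 168.7 37.2 -2.13
[202. 157.] 632.3 -209.7 90.8 66.3 -6.48
```

The tips touch at z ≈ 27: the inner finger rests on stack3's edge because of the offset, so the blank is about 2 mm above it. I'll unload slightly and open; at most a 2 mm settling, well below the speed limit.

>>> play_rows:
  commands:
    - {"x":0,"y":0,"z":-0.0008,"twist":0}
    - {"x":0,"y":0,"z":-0.0008,"twist":0}
    - {"x":0,"y":0,"z":-0.0008,"twist":0}
    - {"x":0,"y":0,"z":-0.0008,"twist":0}
    - {"x":0,"y":0,"z":-0.0008,"twist":0}
    - {"x":0,"y":0,"z":-0.0008,"twist":0}
    - {"x":0,"y":0,"z":-0.0008,"twist":0}
    - {"x":0,"y":0,"z":-0.0008,"twist":0}
  jaw: 0

```text
time: 16.9
tool_pos: [545.6, -203.2, 52.3]
tcp_rot: [3.142, -0.0, -0.117]
contact_force: [-0.1, 0.7, -0.6]
grip_width: 91.8
finger_force: 0.0
```

>>> play_rows:
  commands:
    - {"x":0,"y":0,"z":-0.005,"twist":0}
    - {"x":0,"y":0,"z":-0.02,"twist":0}
    - {"x":-0.02,"y":0,"z":-0.05,"twist":0}
    - {"x":-0.06,"y":0,"z":-0.07,"twist":0}
    - {"x":-0.1,"y":0,"z":-0.07,"twist":0}
    - {"x":-0.13,"y":0,"z":-0.07,"twist":0}
    - {"x":-0.13,"y":0,"z":-0.07,"twist":0}
    - {"x":-0.13,"y":0,"z":-0.07,"twist":0}

```text
time: 17.7
tool_pos: [417.0, -188.5, 123.1]
tcp_rot: [3.141, -0.002, -0.117]
contact_force: [1.1, -0.4, 0.7]
grip_width: 91.8
finger_force: 0.0
```

```bash
python3 - <<'E'
from h import *
to(500,-192,55,-6.7)
for n,lo in(('wrist',150),('scene',150),('side',110)):
    c=snap(n,n+'9'); [print(n,*r) for r in plates(c,30,lo)]
a=cv2.imread('pics/scene9.png')[90:210,150:310]; b=cv2.imread('pics/wrist9.png')
cv2.imwrite('pics/v9.png',np.hstack([cv2.resize(a,(400,300)),cv2.resize(b,(400,300))]))
E
```

```text
t 17.7 pos [ 417.  -188.5  123.1] yaw -6.73 F [ 1.1 -0.4  0.7] w 91.8
shift [ 0.0827 -0.0063  0.0683] twist -0.03
wrist [401. 216.] 387.5 -308.3 69.6 39.3 -72.87
wrist [250.  38.] 540.0 -201.3 65.1 50.7 83.33
scene [327. 289.] 557.2 213.9 169.1 63.9 -7.83
scene [292. 255.] 580.0 114.2 168.6 37.1 -2.13
scene [218. 152.] 595.4 -205.5 164.3 66.4 -6.6
side [239. 297.] 581.6 192.9 175.0 67.1 -7.94
side [238. 252.] 605.0 88.9 174.3 39.2 -2.15
side [264. 173.] 595.4 -204.8 162.7 71.4 -6.99
```

View pics/v9.png

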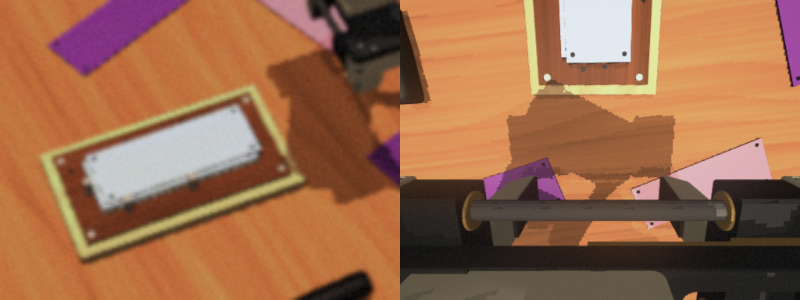

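The blank lies flat on the stack, offset about 5 mm away from the pins (wrist view: blank right/near of the stack edge at 562–630). Next I close the fingers and go to its −y side to push.

```bash
python3 -c "
from h import *
to(612.4,-272.4,80,-6.7)"
```

```text
t 17.85 pos [ 417.8 -188.5  122.5] yaw -6.67 F [ 0.4  0.4 -0.5] w 91.6
shift [0.203  0.0607 0.0428] twist 0.03
```

>>> play_rows:
  commands:
    - {"x":0.02,"y":0.03,"z":0,"twist":0}
    - {"x":0.06,"y":0.061,"z":0,"twist":0}
    - {"x":0.1,"y":0.061,"z":0,"twist":0}
    - {"x":0.14,"y":0.061,"z":0,"twist":0}
    - {"x":0.18,"y":0.061,"z":0.01,"twist":0}
    - {"x":0.203,"y":0.061,"z":0.025,"twist":0}
    - {"x":0.203,"y":0.061,"z":0.043,"twist":0}
    - {"x":0.203,"y":0.061,"z":0.043,"twist":0}
  jaw: 1

```text
time: 18.65
tool_pos: [610.6, -271.0, 75.4]
tcp_rot: [-3.139, 0.006, -0.115]
contact_force: [-0.8, -0.7, -0.1]
grip_width: 32.6
finger_force: 0.0
```

```bash
python3 -c "
from h import *
to(612.4,-272.4,51.5,-6.7)"
```

```text
t 18.65 pos [ 610.6 -271.    75.4] yaw -6.62 F [-0.8 -0.7 -0.1] w 32.6
shift [0.0021 0.0013 0.0239] twist 0.08
```

>>> play_rows:
  commands:
    - {"x":0,"y":0,"z":0,"twist":0}
    - {"x":0,"y":0,"z":0,"twist":0}
    - {"x":0,"y":0,"z":0,"twist":0}
    - {"x":0,"y":0,"z":0.01,"twist":0}
    - {"x":0,"y":0,"z":0.02,"twist":0}
    - {"x":0,"y":0,"z":0.026,"twist":0}
    - {"x":0,"y":0,"z":0.028,"twist":0}
    - {"x":0,"y":0,"z":0.028,"twist":0}

```text
time: 19.45
tool_pos: [610.8, -272.2, 50.6]
tcp_rot: [-3.141, 0.001, -0.117]
contact_force: [0.1, -0.2, 0.2]
grip_width: 0.5
finger_force: 0.0
```

>>> play_rows:
  commands:
    - {"x":0,"y":-0.002,"z":0,"twist":0}
    - {"x":0,"y":-0.004,"z":0,"twist":0}
    - {"x":0,"y":-0.006,"z":0,"twist":0}
    - {"x":0,"y":-0.008,"z":0,"twist":0}
    - {"x":0,"y":-0.01,"z":0,"twist":0}
    - {"x":0,"y":-0.011,"z":0,"twist":0}
    - {"x":0,"y":-0.011,"z":0,"twist":0}
    - {"x":0,"y":-0.011,"z":0,"twist":0}

```text
time: 20.25
tool_pos: [612.4, -261.4, 51.4]
tcp_rot: [3.141, -0.0, -0.117]
contact_force: [-0.2, 0.4, -1.1]
grip_width: 0.4
finger_force: 0.0
```

```bash
cat >> h.py <<'E'
def jf(p):
    a=np.radians(-6.7); d=np.array(p[:2])-[598.3,-204.3]
    return [round(d[0]*np.cos(a)+d[1]*np.sin(a),1),round(-d[0]*np.sin(a)+d[1]*np.cos(a),1)]
E
python3 -c "
from h import *
to(612.4,-272.4,51.5,-6.7); print(jf(bot.get_obs()['tool_pos']))
for n,lo in(('scene',150),('side',110)):
    c=snap(n,n+'10'); [print(n,*r,jf(r[1:3])) for r in plates(c,30,lo)[-1:]]
"
```

```text
t 20.25 pos [ 612.4 -261.4   51.4] yaw -6.69 F [-0.2  0.4 -1.1] w 0.4
shift [ 0.0013  0.0109 -0.0001] twist 0.01
[np.float64(20.6), np.float64(-55.0)]
scene [292. 255.] 579.9 114.2 168.7 37.1 -2.2 [np.float64(-55.4), np.float64(314.2)]
side [238. 252.] 604.9 89.0 174.5 39.2 -2.25 [np.float64(-27.7), np.float64(292.1)]
```

Next I push +y slowly.

>>> play_rows:
  commands:
    - {"x":0,"y":-0.0005,"z":0,"twist":0}
    - {"x":0,"y":-0.001,"z":0,"twist":0}
    - {"x":0,"y":-0.0015,"z":0,"twist":0}
    - {"x":0,"y":-0.002,"z":0,"twist":0}
    - {"x":0,"y":-0.0025,"z":0,"twist":0}
    - {"x":0,"y":-0.003,"z":0,"twist":0}
    - {"x":0,"y":-0.0035,"z":0,"twist":0}
    - {"x":0,"y":-0.004,"z":0,"twist":0}

```text
time: 21.15
tool_pos: [612.8, -257.3, 51.3]
tcp_rot: [3.142, 0.0, -0.117]
contact_force: [0.2, 0.5, 0.3]
grip_width: 0.6
finger_force: 0.0
```

>>> play_rows:
  commands:
    - {"x":0,"y":-0.0005,"z":0,"twist":0}
    - {"x":0,"y":-0.001,"z":0,"twist":0}
    - {"x":0,"y":-0.0015,"z":0,"twist":0}
    - {"x":0,"y":-0.002,"z":0,"twist":0}
    - {"x":0,"y":-0.002,"z":0,"twist":0}
    - {"x":0,"y":-0.002,"z":0,"twist":0}
    - {"x":0,"y":-0.002,"z":0,"twist":0}
    - {"x":0,"y":-0.002,"z":0,"twist":0}

```text
time: 21.95
tool_pos: [613.0, -255.4, 51.3]
tcp_rot: [3.141, -0.0, -0.117]
contact_force: [-0.1, -0.1, 0.2]
grip_width: 0.7
finger_force: 0.0
```

>>> play_rows:
  commands:
    - {"x":0,"y":-0.0005,"z":0,"twist":0}
    - {"x":0,"y":-0.001,"z":0,"twist":0}
    - {"x":0,"y":-0.0015,"z":0,"twist":0}
    - {"x":0,"y":-0.002,"z":0,"twist":0}
    - {"x":0,"y":-0.0025,"z":0,"twist":0}
    - {"x":0,"y":-0.003,"z":0,"twist":0}
    - {"x":0,"y":-0.003,"z":0,"twist":0}
    - {"x":0,"y":-0.003,"z":0,"twist":0}

```text
time: 22.75
tool_pos: [613.4, -252.4, 51.3]
tcp_rot: [3.141, -0.0, -0.117]
contact_force: [-0.0, -0.3, -0.7]
grip_width: 0.3
finger_force: 0.0
```

```bash
python3 -c "
from h import *
for n,lo in(('scene',150),('side',110)):
    c=snap(n,n+'11'); [print(n,*r,jf(r[1:3])) for r in plates(c,30,lo) if r[2]<0]
a=cv2.imread('pics/scene11.png')[90:210,150:310]; b=cv2.imread('pics/side11.png')[120:210,200:320]
cv2.imwrite('pics/v11.png',np.hstack([cv2.resize(a,(400,300)),cv2.resize(b,(400,300))]))
"
```

```text
(no output)
```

View pics/v11.png

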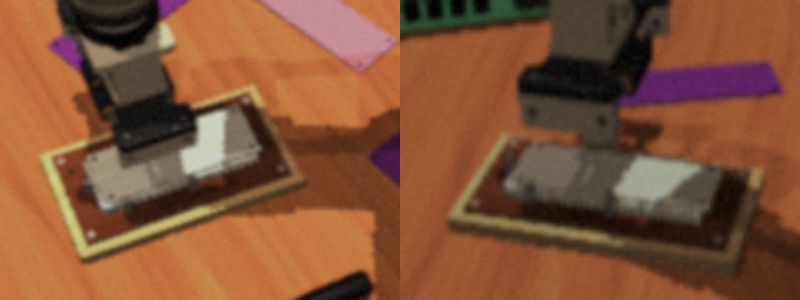

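That made 12 pictures viewed, over the limit of 10. I'll view no more and work by force and numbers. I keep pushing until contact is felt.

>>> play_rows:
  commands:
    - {"x":0,"y":-0.0005,"z":0,"twist":0}
    - {"x":0,"y":-0.001,"z":0,"twist":0}
    - {"x":0,"y":-0.0015,"z":0,"twist":0}
    - {"x":0,"y":-0.002,"z":0,"twist":0}
    - {"x":0,"y":-0.0025,"z":0,"twist":0}
    - {"x":0,"y":-0.003,"z":0,"twist":0}
    - {"x":0,"y":-0.003,"z":0,"twist":0}
    - {"x":0,"y":-0.003,"z":0,"twist":0}

```text
time: 23.65
tool_pos: [613.7, -249.5, 51.3]
tcp_rot: [3.141, -0.0, -0.117]
contact_force: [-0.1, -0.5, -0.3]
grip_width: 0.6
finger_force: 0.0
```

>>> play_rows:
  commands:
    - {"x":0,"y":-0.0005,"z":0,"twist":0}
    - {"x":0,"y":-0.001,"z":0,"twist":0}
    - {"x":0,"y":-0.0015,"z":0,"twist":0}
    - {"x":0,"y":-0.002,"z":0,"twist":0}
    - {"x":0,"y":-0.002,"z":0,"twist":0}
    - {"x":0,"y":-0.002,"z":0,"twist":0}
    - {"x":0,"y":-0.002,"z":0,"twist":0}
    - {"x":0,"y":-0.002,"z":0,"twist":0}

```text
time: 24.45
tool_pos: [614.0, -247.4, 51.3]
tcp_rot: [3.142, -0.0, -0.117]
contact_force: [0.3, 0.9, 0.4]
grip_width: 0.5
finger_force: 0.0
```

>>> play_rows:
  commands:
    - {"x":0,"y":-0.0005,"z":0,"twist":0}
    - {"x":0,"y":-0.001,"z":0,"twist":0}
    - {"x":0,"y":-0.0015,"z":0,"twist":0}
    - {"x":0,"y":-0.0015,"z":0,"twist":0}
    - {"x":0,"y":-0.0015,"z":0,"twist":0}
    - {"x":0,"y":-0.0015,"z":0,"twist":0}
    - {"x":0,"y":-0.0015,"z":0,"twist":0}
    - {"x":0,"y":-0.0015,"z":0,"twist":0}

```text
time: 25.25
tool_pos: [614.1, -245.9, 51.3]
tcp_rot: [3.142, 0.0, -0.117]
contact_force: [-0.2, 0.4, -0.0]
grip_width: 0.3
finger_force: 0.0
```

>>> play_rows:
  commands:
    - {"x":0,"y":-0.0005,"z":0,"twist":0}
    - {"x":0,"y":-0.001,"z":0,"twist":0}
    - {"x":0,"y":-0.0015,"z":0,"twist":0}
    - {"x":0,"y":-0.0015,"z":0,"twist":0}
    - {"x":0,"y":-0.0015,"z":0,"twist":0}
    - {"x":0,"y":-0.0015,"z":0,"twist":0}
    - {"x":0,"y":-0.0015,"z":0,"twist":0}
    - {"x":0,"y":-0.0015,"z":0,"twist":0}

```text
time: 26.05
tool_pos: [614.3, -244.5, 51.3]
tcp_rot: [3.141, -0.0, -0.117]
contact_force: [-0.7, -0.7, 0.3]
grip_width: 0.6
finger_force: 0.4
```

```bash
python3 -c "
from h import *
print(jf(bot.get_obs()['tool_pos']))
c=snap('scene','scene12')
for f in('scene9','scene11','scene12'):
    c=load(f)
    # blank +x end strip: jig x in 55..70: brightness profile along jig y, at z=30
    a=np.radians(-6.7); ex=np.array([np.cos(a),np.sin(a)]); ey=np.array([-ex[1],ex[0]])
    g=cv2.GaussianBlur(c['pixels'],(3,3),0).astype(float)
    for x in(60,68):
      P=[]
      for y in range(-46,-20,2):
        w=np.array([598.3,-204.3])+ex*x+ey*y
        u,v=proj(c,[w[0],w[1],30]); P.append(int(g[int(round(v)),int(round(u))][2]))
      print(f,x,P)
"
```

```text
[np.float64(20.6), np.float64(-38.1)]
scene9 60 [93, 62, 52, 42, 68, 68, 143, 189, 189, 206, 208, 209, 209]
scene9 68 [91, 61, 43, 43, 68, 68, 117, 159, 159, 167, 178, 189, 201]
scene11 60 [52, 35, 28, 22, 37, 37, 82, 112, 112, 124, 125, 125, 124]
scene11 68 [61, 42, 26, 22, 36, 36, 66, 90, 90, 96, 103, 110, 119]
scene12 60 [52, 35, 29, 21, 20, 20, 36, 67, 67, 100, 109, 123, 125]
scene12 68 [79, 52, 32, 22, 21, 21, 28, 58, 58, 84, 91, 97, 106]
```

The blank's −y edge has moved about 3 mm towards the pins, so the finger is in contact. A little further.

>>> play_rows:
  commands:
    - {"x":0,"y":-0.0005,"z":0,"twist":0}
    - {"x":0,"y":-0.001,"z":0,"twist":0}
    - {"x":0,"y":-0.001,"z":0,"twist":0}
    - {"x":0,"y":-0.001,"z":0,"twist":0}
    - {"x":0,"y":-0.001,"z":0,"twist":0}
    - {"x":0,"y":-0.001,"z":0,"twist":0}
    - {"x":0,"y":-0.001,"z":0,"twist":0}
    - {"x":0,"y":-0.001,"z":0,"twist":0}

```text
time: 26.9
tool_pos: [614.4, -243.6, 51.4]
tcp_rot: [3.141, -0.0, -0.117]
contact_force: [-0.1, -0.8, 0.4]
grip_width: 0.4
finger_force: 0.9
```

>>> play_rows:
  commands:
    - {"x":0,"y":-0.0005,"z":0,"twist":0}
    - {"x":0,"y":-0.001,"z":0,"twist":0}
    - {"x":0,"y":-0.001,"z":0,"twist":0}
    - {"x":0,"y":-0.001,"z":0,"twist":0}
    - {"x":0,"y":-0.001,"z":0,"twist":0}
    - {"x":0,"y":-0.001,"z":0,"twist":0}
    - {"x":0,"y":-0.001,"z":0,"twist":0}
    - {"x":0,"y":-0.001,"z":0,"twist":0}

```text
time: 27.7
tool_pos: [614.6, -243.0, 51.5]
tcp_rot: [3.141, -0.0, -0.117]
contact_force: [-1.7, -5.3, 1.8]
grip_width: 0.2
finger_force: 2.4
```

Contact on the side pins is clear (−5 N). I back off and go round to the −x end.

>>> play_rows:
  commands:
    - {"x":0,"y":0.006,"z":0,"twist":0}
    - {"x":0,"y":0.015,"z":0,"twist":0}
    - {"x":0,"y":0.015,"z":-0.02,"twist":0}
    - {"x":-0.02,"y":0.01,"z":-0.045,"twist":0}
    - {"x":-0.06,"y":-0.01,"z":-0.045,"twist":0}
    - {"x":-0.1,"y":-0.036,"z":-0.045,"twist":0}
    - {"x":-0.13,"y":-0.036,"z":-0.045,"twist":0}
    - {"x":-0.13,"y":-0.036,"z":-0.045,"twist":0}

```text
time: 28.5
tool_pos: [486.0, -189.9, 96.1]
tcp_rot: [-3.14, 0.004, -0.117]
contact_force: [-0.1, -0.5, -0.0]
grip_width: 0.9
finger_force: 0.0
```

```bash
python3 -c "
from h import *
a=np.radians(-6.7); ex=np.array([np.cos(a),np.sin(a)])
w=np.array([598.3,-204.3])-109*ex
to(*w,51.3,-6.7); print(jf(bot.get_obs()['tool_pos']))
for n,lo in(('scene',150),('side',110)):
    c=snap(n,n+'13'); [print(n,*r,jf(r[1:3])) for r in plates(c,30,lo) if r[2]<0]
"
```

```text
t 28.5 pos [ 486.  -189.9   96.1] yaw -6.69 F [-0.1 -0.5 -0. ] w 0.9
shift [0.0044 0.0013 0.0448] twist 0.01
[np.float64(-113.2), np.float64(1.2)]
scene [214. 154.] 603.6 -204.8 148.7 59.9 -6.42 [np.float64(5.3), np.float64(0.1)]
side [260. 172.] 604.4 -204.9 144.6 62.2 -6.61 [np.float64(6.1), np.float64(0.1)]
```

The blank is now flush in width. I go down behind its end and push +x.

>>> play_rows:
  commands:
    - {"x":0,"y":0.001,"z":0.01,"twist":0}
    - {"x":0,"y":0.001,"z":0.025,"twist":0}
    - {"x":0,"y":0.001,"z":0.038,"twist":0}
    - {"x":0,"y":0.001,"z":0.045,"twist":0}
    - {"x":0,"y":0.001,"z":0.045,"twist":0}
    - {"x":0.003,"y":0.001,"z":0.045,"twist":0}
    - {"x":0.006,"y":0.001,"z":0.045,"twist":0}
    - {"x":0.008,"y":0.001,"z":0.045,"twist":0}

```text
time: 29.4
tool_pos: [498.3, -193.8, 51.9]
tcp_rot: [3.141, -0.001, -0.117]
contact_force: [-1.0, -0.6, -0.4]
grip_width: 0.8
finger_force: 0.0
```

>>> play_rows:
  commands:
    - {"x":0.001,"y":0,"z":0,"twist":0}
    - {"x":0.002,"y":0,"z":0,"twist":0}
    - {"x":0.003,"y":0,"z":0,"twist":0}
    - {"x":0.004,"y":0,"z":0,"twist":0}
    - {"x":0.005,"y":0,"z":0,"twist":0}
    - {"x":0.006,"y":0,"z":0,"twist":0}
    - {"x":0.006,"y":0,"z":0,"twist":0}
    - {"x":0.006,"y":0,"z":0,"twist":0}

```text
time: 30.2
tool_pos: [503.4, -194.2, 51.3]
tcp_rot: [3.142, 0.0, -0.117]
contact_force: [0.3, -0.3, 0.1]
grip_width: 0.7
finger_force: 0.0
```

```bash
python3 -c "
from h import *
o=bot.get_obs(); print(jf(o['tool_pos']),o['tool_pos'],o['contact_force'])"
```

```text
[np.float64(-95.4), np.float64(-1.0)] [ 503.41850976 -194.19859074   51.28796547] [ 0.27558923 -0.29418779  0.08687689]
```

>>> play_rows:
  commands:
    - {"x":0.0005,"y":0,"z":0,"twist":0}
    - {"x":0.001,"y":0,"z":0,"twist":0}
    - {"x":0.0015,"y":0,"z":0,"twist":0}
    - {"x":0.002,"y":0,"z":0,"twist":0}
    - {"x":0.0025,"y":0,"z":0,"twist":0}
    - {"x":0.003,"y":0,"z":0,"twist":0}
    - {"x":0.003,"y":0,"z":0,"twist":0}
    - {"x":0.003,"y":0,"z":0,"twist":0}

```text
time: 31.0
tool_pos: [506.4, -194.6, 51.3]
tcp_rot: [3.141, -0.0, -0.117]
contact_force: [0.4, 0.5, 0.2]
grip_width: 0.4
finger_force: 0.0
```

>>> play_rows:
  commands:
    - {"x":0.0005,"y":0,"z":0,"twist":0}
    - {"x":0.001,"y":0,"z":0,"twist":0}
    - {"x":0.0015,"y":0,"z":0,"twist":0}
    - {"x":0.0015,"y":0,"z":0,"twist":0}
    - {"x":0.0015,"y":0,"z":0,"twist":0}
    - {"x":0.0015,"y":0,"z":0,"twist":0}
    - {"x":0.0015,"y":0,"z":0,"twist":0}
    - {"x":0.0015,"y":0,"z":0,"twist":0}

```text
time: 31.8
tool_pos: [507.9, -194.7, 51.3]
tcp_rot: [3.141, -0.0, -0.117]
contact_force: [0.4, -0.1, 0.4]
grip_width: 0.3
finger_force: 0.0
```

>>> play_rows:
  commands:
    - {"x":0.0005,"y":0,"z":0,"twist":0}
    - {"x":0.001,"y":0,"z":0,"twist":0}
    - {"x":0.001,"y":0,"z":0,"twist":0}
    - {"x":0.001,"y":0,"z":0,"twist":0}
    - {"x":0.001,"y":0,"z":0,"twist":0}
    - {"x":0.001,"y":0,"z":0,"twist":0}
    - {"x":0.001,"y":0,"z":0,"twist":0}
    - {"x":0.001,"y":0,"z":0,"twist":0}

```text
time: 32.6
tool_pos: [508.8, -194.8, 51.3]
tcp_rot: [3.142, 0.0, -0.117]
contact_force: [-1.6, 1.5, -0.8]
grip_width: 0.3
finger_force: 0.5
```

>>> play_rows:
  commands:
    - {"x":0.0005,"y":0,"z":0,"twist":0}
    - {"x":0.001,"y":0,"z":0,"twist":0}
    - {"x":0.001,"y":0,"z":0,"twist":0}
    - {"x":0.001,"y":0,"z":0,"twist":0}
    - {"x":0.001,"y":0,"z":0,"twist":0}
    - {"x":0.001,"y":0,"z":0,"twist":0}
    - {"x":0.001,"y":0,"z":0,"twist":0}
    - {"x":0.001,"y":0,"z":0,"twist":0}

```text
time: 33.4
tool_pos: [509.2, -194.8, 51.2]
tcp_rot: [-3.141, 0.001, -0.117]
contact_force: [-5.3, 0.2, 2.6]
grip_width: 0.6
finger_force: 2.6
```

```bash
python3 -c "
from h import *
for n,lo in(('scene',150),('side',110)):
    c=snap(n,n+'14'); [print(n,*r,jf(r[1:3])) for r in plates(c,30,lo) if r[2]<0]
print(bot.get_obs()['contact_force'])
"
```

```text
scene [209. 155.] 615.4 -206.1 128.9 59.9 -6.53 [np.float64(17.2), np.float64(0.2)]
side [253. 171.] 621.7 -207.2 114.1 62.7 -7.17 [np.float64(23.6), np.float64(-0.2)]
[-5.81277537  0.16846123  2.74808245]
```

−5.5 N: home on the end pin. I retreat and check.

>>> play_rows:
  commands:
    - {"x":-0.004,"y":0,"z":0,"twist":0}
    - {"x":-0.015,"y":0,"z":0,"twist":0}
    - {"x":-0.03,"y":0,"z":-0.02,"twist":0}
    - {"x":-0.06,"y":0,"z":-0.06,"twist":0}
    - {"x":-0.09,"y":0,"z":-0.1,"twist":0}
    - {"x":-0.12,"y":0,"z":-0.12,"twist":0}
    - {"x":-0.12,"y":0,"z":-0.12,"twist":0}
    - {"x":-0.12,"y":0,"z":-0.12,"twist":0}

```text
time: 34.3
tool_pos: [391.4, -181.5, 172.1]
tcp_rot: [3.14, -0.004, -0.118]
contact_force: [1.3, 0.4, 0.4]
grip_width: 0.6
finger_force: 0.0
```

```bash
python3 -c "
from h import *
for n,lo in(('scene',150),('side',110)):
    c=snap(n,n+'15'); [print(n,*r,jf(r[1:3])) for r in plates(c,30,lo) if r[2]<0]
    [print('z73',*r) for r in plates(c,73,lo) if r[2]>0]
    c=load(n+'0'); [print(n,0,*r,jf(r[1:3])) for r in plates(c,27,lo) if r[2]<0]
"
```

```text
scene [217. 153.] 599.2 -204.2 159.8 59.6 -7.1 [np.float64(0.9), np.float64(0.2)]
z73 [327. 289.] 570.6 224.5 161.5 61.0 -7.83
z73 [292. 255.] 592.6 129.3 160.6 35.4 -2.13
scene 0 [218. 154.] 598.0 -204.2 159.0 59.5 -7.04 [np.float64(-0.3), np.float64(0.1)]
side [263. 173.] 598.9 -204.2 159.6 61.6 -6.96 [np.float64(0.6), np.float64(0.2)]
z73 [239. 297.] 572.2 224.5 161.1 61.6 -7.91
z73 [238. 252.] 593.6 129.3 160.4 36.0 -2.25
side 0 [263. 174.] 598.7 -204.4 159.3 61.8 -6.46 [np.float64(0.4), np.float64(-0.1)]
```

```bash
python3 -c "
from h import *
print(bot.close_job())"
```

```text
the job is handed in; nothing more can be done
None
```

The blank is on the stack against all three pins (about 5 N felt on the side and end pins; flush to about 1 mm in both camera views), released, and the job is handed in with no verdict returned; it settled about 2 mm onto the stack when the fingers opened, and I viewed 12 pictures against the limit of 10.

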